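# Put the hanging caddy away in the counter drawer

### The arm

A 7-joint arm with a two-finger parallel gripper is mounted at the origin on a cart in front of the work surface, level with it; the furniture and walls round the work are solid. World frame = base frame: x ahead of the robot, y to its left, z up, the work surface at z = 0. Lengths are in m, angles in rad, forces in N, time in s.
With the tool pointing down it reaches from about 0.4 to 0.85 m from the base axis. Payload 4.5 kg.
Tool frame: the origin (TCP) lies midway between the tips of the shut fingers; the grasp point (between the pads) lies 19 mm behind it (r.grip_point_offset is the distance from the TCP to the grasp point, in m); z points along the fingers, y is the line along which they close (so a half turn about z gives the same grasp; the last joint's range is limited). The gripper opens to 88 mm and grips with 3 to 60 N. Pads are 18 mm wide; open, the fingers measure 123 mm over their backs; the gripper's body (75 mm by 187 mm) begins 45 mm behind the grasp point.
Start: joints at [1.2, 0.689, -0.195, 1.565, 0.157, 0.902, -0.215], TCP at [0.246, -0.575, 0.239] pointing down, gripper open.
Joint ranges: [-3.01, 3.01], [-0.46, 2.08], [-1.47, 1.51], [0.13, 2.56], [-1, 4.14], [0.04, 2.09], [-2.66, 2.66]. Speed limits (rad/s): [2.57, 2.57, 3.14, 3.14, 3.14, 3.14, 3.14].

### API

Orientations are given as a unit quaternion [x, y, z, w].
In Python, from plant import r, optics gives the robot as it stands.
- The arm moves only by the shell command python3 -m pendant 'ROWS' [OPENING] [FORCE]. ROWS is JSON, a list of rows, each a list of 6 numbers: the shift along the tool's x, y, z as a fraction of full scale, then the turn, a rotation vector about the tool's x, y, z as a fraction of full scale. A call has 1 to 5 rows; each row shifts and turns the commanded pose from where the row before left it, along the tool's axes as they then stand; what a row does not reach is not made up. Full scale, the value 1, is 0.025 m for a shift and pi rad for a turn. A row lasts 1/12 s, in which the tool goes at most 41.7 mm and 7.16 degrees, less where a joint would pass 70% of its speed; a pose out of reach is approached as far as the arm can. A call with a number of a shift or a turn outside -1 to 1 is refused whole. A call with a gripper value outside its range is refused whole. OPENING is the opening, from -1 (shut) to 1 (fully open), set as the call begins (- or left out, the last holds). The fingers move at their own pace and stop on an object; FORCE is the grip in N (left out, the last holds). Time passes only in rows, so rows that do not move let the fingers close. It gives the time, the measured TCP pose, the force, the opening and the grip force at its end, in the units of the state.
- r.get_state(): the state, without advancing time (a new reading comes with each control period).
- optics.snapshot(name): name is "scene" or "top" or "wrist"; returns (picture, depth): 400x640x3 uint8, blue, green, red; 400x640 float32, m along the optical axis (not along the pixel's ray), 0 where there is no reading.
- optics.calibration(name): a dict with "vfov" (degrees; the focal length in pixels is half the picture's height over the tangent of half this angle, whatever the lens; pixels are square), "cx", "cy" (the principal point, pixels), "cam_to_world" (4x4, takes a point from camera to world coordinates); the wrist camera has in their place "tool_from_camera" (4x4, takes a point from camera to tool coordinates, whose origin is the TCP and whose axes are the flange's). Camera axes: x right, y up, looking along -z (the intrinsics and any distortion apply to the point x, -y, -z); pixel columns grow to the right and rows downward; lengths in m; the calibration is good to about 2 mm. A picture is of the moment at which its call begins: read the wrist's pose just before it. calibration takes no time and is no camera call.
- r.finish_job(): hands the job in; it is judged then, once.
The state is a dict: "clock": time; "q": joint angles; "qd": joint speeds; "joint_torque": joint torques, N m; "tool_pos": TCP position; "eef_rot": TCP orientation; "contact_force": force on the tool from outside, world axes, zero at the start; "moment": the same for the moment, N m; "opening": opening from 0.0 (shut) to 1.0 (fully open); "finger_force": force on a finger pad.
Only numpy, scipy, OpenCV 4.12 (cv2) and the standard library are available. Lean on these libraries where they do the work, as an engineer would, in place of code of your own. Each camera call takes 0.05 s, during which the arm holds its last target. There are 200 camera calls.

### The job

Packing up the stall: first pull the little counter drawer well open, then lift the small wooden caddy off its hook and stand it on the table, because the drawer has no room for fingers round the caddy's ends. Take it again by the round bar at its top, lower it upright into the drawer's empty front compartment, beside the roll of tape, and push the drawer fully shut. Do not drop the caddy, and leave the stamp, the card reader and the tape roll on the table where they are.

Things in the scene. Friction and masses are not known exactly. Their poses are not given: they have to be found in the camera images.
- cabinet: Small fixed cabinet of pale wood with one drawer, 120 deep (x) x 183 wide (y) x 115 high. Front looks along its own -x. Origin: under it, 70 behind the body's front face, 50 before its back, mid-width; the drawer's 12 thick front panel lies on the front face. It stands left or right, the rack on the other side.
- drawer (a joint): Opening of the drawer in m, 0 shut to 0.10 fully out along the cabinet's -x; runs with about 1.2 N of friction and stays where it is left. It may start up to 15 mm open.
- drawer_handle (a point): Middle of the drawer's steel handle, moves with the drawer: level round bar 9 mm thick, 90 long along the cabinet's y, 36 in front of the drawer's face (31 clear behind it), on two studs 35 either side of its middle; 85 above the table, 30 below the cabinet's top. Axes are the cabinet's.
- bay (a point): Centre of the floor of the drawer's empty front compartment, moves with the drawer; axes are the cabinet's. The compartment is 70 deep (x) x 84 wide (y), its floor 18 above the table, its walls 78 above that floor, the drawer's front panel 86. Clear of the cabinet's top once the drawer is out 0.075. The front compartment on its +y side holds a loose roll of tape; a 32 deep one lies behind.
- rack: Fixed wooden rack: foot 100 (x) x 150 x 12, board 130 wide, 150 high, its face 15 behind (+x) the origin (under the foot). Two steel prongs 22 apart form a V hook towards -x, tips 24 in front of the origin. The caddy's bar rests in it 11 in front of the origin, 130 up; lift it 10 to 24 (best 16) to clear the tips, then draw it out along the rack's -x by 60 or more.
- caddy: Wooden caddy, about 150 g, 40 (x) x 66 (y) x 70 high: open tray with 24 high walls and two flat upright ends (20 wide in x above the tray, outsides at y = +-33) carrying a handle bar between them. Origin: centre of its underside; z up. It starts hanging on the rack with the rack's yaw, underside 66 above the table, 6 in front of the board.
- caddy_bar: Handle bar of the caddy, part of it: round, 10 thick, 58 long along the caddy's y. Origin: its middle, 64 above the caddy's underside.
- rubber_stamp: Bystander: turned wooden rubber stamp, 32 x 48 x 67 high, origin under its centre.
- card_reader: Bystander: black card reader lying flat, 115 x 66 x 22, origin under its centre.
- tape_roll_1: Bystander: yellow roll of tape lying on the table, 52 across, 18 high, origin under its centre.
Things that resemble listed ones, but are neither listed nor needed, are in the scene too. What is shaped like the caddy but green or turquoise is not meant.

How it is judged:
By the outcome, as a careful person would: the job done as asked, in the order asked, and still so for the second after the job is handed in, with the robot touching nothing.
It also fails if it takes over 72 s, if anything falls off the work surface, if the arm or the gripper's body presses on something with over 40 N, if the wrist force passes 120 N, or if a joint passes its speed limit or range.

## Working session

There is one attempt and no reset: what is moved stays moved. The work goes in short steps, Python scripts to look and compute and a shell command to move; the robot and the scene stay as the last step left them, time stands still between calls to the robot, and variables do not carry over. Pictures are saved under pics/ and viewed, at most 10 in all, crops included, and the job is handed in when it is done.

```bash
ls; mkdir -p pics; python3 - <<'E'
from plant import r, optics
import cv2,numpy as np
print(r.get_state())
for n in ["scene","top","wrist"]:
    c=optics.calibration(n); print(n,{k:(np.round(v,4).tolist() if not isinstance(v,str) else v) for k,v in c.items()})
for n in ["scene","top"]:
    p,d=optics.snapshot(n); cv2.imwrite(f"pics/{n}0.png",p); np.save(f"pics/{n}0.npy",d)
E
```

```text
pics
{'clock': 0.0, 'q': array([ 1.19980202,  0.68999475, -0.19447511,  1.56632446,  0.15733015,
        0.90251246, -0.21510421]), 'qd': array([-0.00299612,  0.00043669,  0.00067828,  0.00066977, -0.00122496,
        0.00050597, -0.00160093]), 'joint_torque': array([-2.11090046e-04, -5.27561009e+01, -1.26720574e+00, -1.53425789e+01,
       -5.26550633e-02,  6.58483710e-03,  2.14143765e-04]), 'tool_pos': array([ 0.24582352, -0.57394405,  0.23790756]), 'eef_rot': array([ 9.79580420e-01,  2.01050611e-01, -2.73919523e-04, -8.82008126e-04]), 'contact_force': array([ 0.16580934, -0.04259284,  0.55722346]), 'moment': array([-0.04419659,  0.01716304,  0.04128242]), 'finger_force': 0.0, 'opening': 0.9995657492150214}
scene {'vfov': 47.5742, 'cx': 320.4433, 'cy': 200.9111, 'cam_to_world': [[-0.6592, 0.4401, -0.6097, -0.2343], [-0.7517, -0.3635, 0.5504, 0.6745], [0.0206, 0.8211, 0.5704, 0.8319], [0.0, 0.0, 0.0, 1.0]]}
top {'vfov': 54.565, 'cx': 317.752, 'cy': 199.0203, 'cam_to_world': [[0.0752, 0.9731, -0.2178, 0.274], [-0.9972, 0.0732, -0.0173, -0.046], [-0.0009, 0.2184, 0.9758, 1.336], [0.0, 0.0, 0.0, 1.0]]}
wrist {'vfov': 69.076, 'cx': 322.4032, 'cy': 199.688, 'tool_from_camera': [[-0.0002, 0.9654, 0.2608, 0.0671], [1.0, 0.0002, -0.0001, -0.0009], [-0.0001, 0.2608, -0.9654, -0.1454], [0.0, 0.0, 0.0, 1.0]]}
```

View pics/scene0.png

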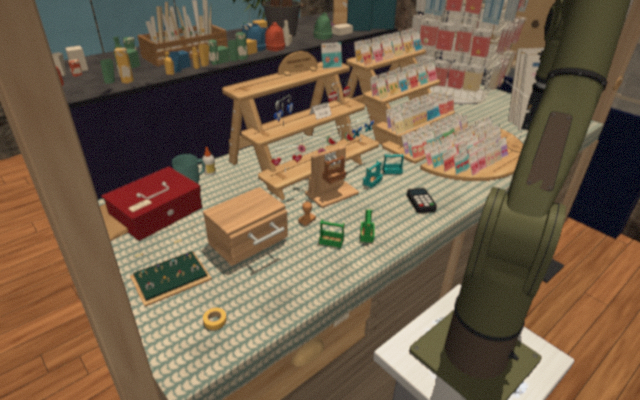

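View pics/top0.png

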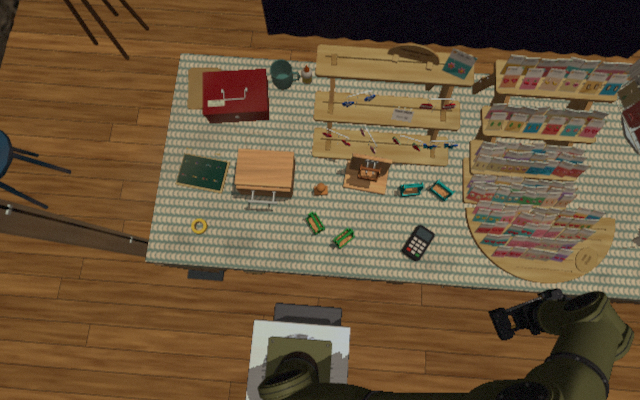

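The scene picture shows the cabinet at (247,225), its handle at (267,235), and the brown caddy on the rack at (328,172). The caddy lookalikes are green at (331,234) and (367,228), and turquoise at (373,175) and (393,165). In the top picture the cabinet is at (265,172), the rack at (367,174), the reader at (419,243), the tape at (199,226) and the stamp at (320,189). I choose the brown caddy on the rack and will check it in a crop.

```bash
cat > h.py <<'E'
import numpy as np, cv2
from plant import r, optics
from scipy.spatial.transform import Rotation as R
def cloud(name,d,T=None):
    c=optics.calibration(name); f=200/np.tan(np.radians(c["vfov"])/2)
    v,u=np.mgrid[0:d.shape[0],0:d.shape[1]]
    P=np.stack([(u-c["cx"])/f*d,-(v-c["cy"])/f*d,-d],-1)
    T=np.array(c["cam_to_world"]) if T is None else T
    W=P@T[:3,:3].T+T[:3,3]; W[d<=0]=np.nan
    return W
def wristT(s):
    T=np.eye(4); T[:3,:3]=R.from_quat(s["eef_rot"]).as_matrix(); T[:3,3]=s["tool_pos"]
    return T@np.array(optics.calibration("wrist")["tool_from_camera"])
def rect(P):
    (c,s,a)=cv2.minAreaRect((P[:,:2]*1000).astype(np.float32)); return np.round(c,1),np.round(s,1),round(a,1),len(P)
E
python3 - <<'E'
from h import *
a=cv2.imread("pics/scene0.png")[100:300,180:440]; b=cv2.imread("pics/top0.png")[130:230,220:420]
a=cv2.resize(a,(520,400),interpolation=cv2.INTER_CUBIC); b=cv2.resize(b,(800,400),interpolation=cv2.INTER_CUBIC)[:, :]
cv2.imwrite("pics/crop0.png",cv2.resize(np.hstack([a[:, :],b[:,:]]),(800,242)) if 0 else np.vstack([cv2.copyMakeBorder(cv2.resize(a,(390,300)),0,0,0,210,0),cv2.resize(b,(600,300))]))
for n,box in [("top",dict(cab=(225,310,140,215),rack=(340,395,145,195))),("scene",dict(cab=(200,290,185,275),rack=(300,360,145,205)))]:
    W=cloud(n,np.load(f"pics/{n}0.npy"))
    for k,(u0,u1,v0,v1) in box.items():
        P=W[v0:v1,u0:u1].reshape(-1,3); P=P[~np.isnan(P[:,0])]
        h,_=np.histogram(P[:,2],bins=np.arange(-.01,.2,.01)); print(n,k,h)
        for lo,hi in ([(.105,.125),(.075,.095)] if k=="cab" else [(.14,.165),(.005,.02),(.12,.14)]):
            Q=P[(P[:,2]>lo)&(P[:,2]<hi)]; print(lo,rect(Q),Q.mean(0).round(4))
E
```

```text
top cab [ 937 2630   65   49   36   42   44   38   45  127   93  224 1969   59
    0    0    0    0    0    0]
0.105 (array([633.1, 160.7]), array([136.7, 188. ]), 0.9, 2130) [0.6344 0.1598 0.115 ]
0.075 (array([553.3, 131.6]), array([189.1, 206.2]), 21.2, 207) [0.5522 0.1514 0.0869]
top rack [145 531 551  15  14  14  18  63 124 641 114  45  30  64 147 143  79   1
   1   1]
0.14 (array([ 699.6, -181.8]), array([148.2,  59.3]), 72.7, 222) [ 0.6869 -0.1864  0.1485]
0.005 (array([ 663.7, -191.8]), array([125.7, 193.6]), 3.6, 733) [ 0.643  -0.18    0.0119]
0.12 (array([ 691.5, -164.7]), array([153.6,  82.5]), 49.3, 211) [ 0.6712 -0.1842  0.1319]
scene cab [ 265 3160  218  293  247  203  172  233  258  417  299  341 1969    2
    0    0    0    0    0    0]
0.105 (array([632.7, 162.9]), array([138.8, 188.6]), 0.5, 2102) [0.6306 0.1691 0.1152]
0.075 (array([662.8, 153.1]), array([261.2, 288. ]), 56.0, 727) [0.5869 0.1673 0.0856]
scene rack [ 93 920 625 102  55  41  39  86 178 589 146  78  75 132 212 160  55   0
   0   0]
0.14 (array([ 699.5, -169.3]), array([145.1,  88.3]), 45.9, 215) [ 0.6918 -0.1805  0.147 ]
0.005 (array([ 755.2, -268.2]), array([202.3, 412.4]), 48.8, 808) [ 0.6623 -0.1898  0.012 ]
0.12 (array([ 698.6, -164.7]), array([147.3,  95.3]), 42.1, 344) [ 0.6853 -0.1751  0.1314]
```

View pics/crop0.png

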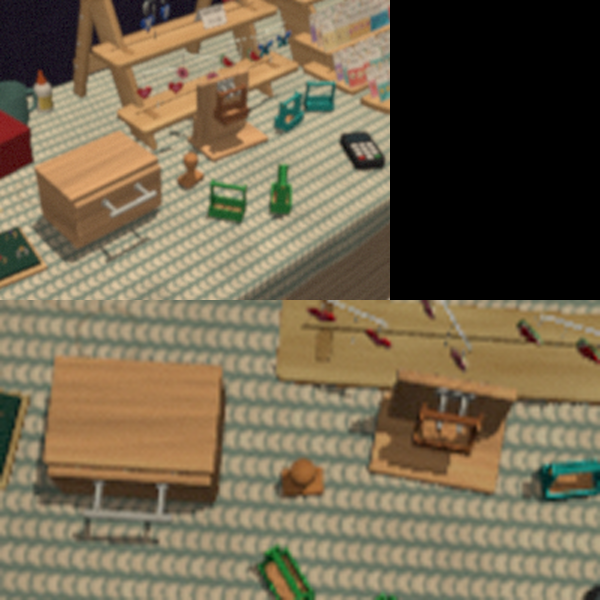

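```bash
P="python3 -m pendant"
$P '[[0,0,0,0,0,-0.037],[0,0,0,0,0,-0.037],[0,0,0,0,0,-0.037],[0,0,0,0,0,-0.037],[0,0,0,0,0,-0.037]]'
$P '[[0,0,0,0,0,-0.037],[0,0,0,0,0,-0.037],[0,0,0,0,0,-0.037],[0,0,0,0,0,-0.037],[0,0,0,0,0,-0.037]]'
$P '[[1,1,0,0,0,0],[1,1,0,0,0,0],[1,1,0,0,0,0],[1,1,0,0,0,0],[1,1,0,0,0,0]]'
$P '[[1,1,0,0,0,0],[1,1,0,0,0,0],[1,1,0,0,0,0],[1,1,0,0,0,0],[1,1,0,0,0,0]]'
$P '[[1,1,0,0,0,0],[1,1,0,0,0,0],[1,0,0,0,0,0],[1,0,0,0,0,0],[0,0,0,0,0,0]]'
```

```text
clock: 0.52
tool_pos: [0.246, -0.5742, 0.2383]
eef_rot: [0.88, 0.476, -0.0, -0.0]
contact_force: [-0.6, 0.1, -0.2]
opening: 1.003
finger_force: 0.0
clock: 0.93
tool_pos: [0.2459, -0.5742, 0.2382]
eef_rot: [0.706, 0.708, 0.0, -0.0]
contact_force: [-0.1, 0.5, -0.3]
opening: 0.999
finger_force: 0.0
clock: 1.35
tool_pos: [0.3722, -0.4486, 0.2383]
eef_rot: [0.709, 0.706, 0.0, -0.0]
contact_force: [1.3, -0.7, 0.0]
opening: 0.998
finger_force: 0.0
clock: 1.77
tool_pos: [0.4977, -0.324, 0.2384]
eef_rot: [0.708, 0.706, -0.0, -0.0]
contact_force: [0.5, -0.1, 0.5]
opening: 0.997
finger_force: 0.0
clock: 2.18
tool_pos: [0.5483, -0.2181, 0.2387]
eef_rot: [0.705, 0.709, 0.002, -0.002]
contact_force: [0.2, -0.1, -0.5]
opening: 0.998
finger_force: 0.0
```

```bash
cat > snapw.py <<'E'
import sys
from h import *
s=r.get_state(); T=wristT(s); p,d=optics.snapshot("wrist")
n=sys.argv[1]; cv2.imwrite(f"pics/{n}.png",p); np.savez(f"pics/{n}.npz",d=d,T=T,W=cloud("wrist",d,T),p=p)
print(s["tool_pos"],s["eef_rot"],s["clock"])
E
python3 snapw.py w1
python3 - <<'E'
from h import *
W=np.load("pics/w1.npz")["W"]; P=W.reshape(-1,3); P=P[~np.isnan(P[:,0])]
P=P[(P[:,0]>.5)&(P[:,0]<.78)&(P[:,1]<-.07)&(P[:,1]>-.3)]
h,_=np.histogram(P[:,2],bins=np.arange(-.01,.2,.01)); print(h)
for lo,hi in [(.143,.17),(.118,.136),(.085,.1),(.008,.017)]:
    Q=P[(P[:,2]>lo)&(P[:,2]<hi)]; print(lo,rect(Q),Q.min(0),Q.max(0))
E
```

```text
[ 0.54829993 -0.21813242  0.23867957] [ 0.70514731  0.70905677  0.00161215 -0.0017769 ] 2.1833
[ 3795 17539  4748   108   109   123   135   716  1518 12056   615   709
   741  1495  3232  4011   520   139   677     0]
0.143 (array([ 729.6, -164. ]), array([187.1,  97.4]), 81.6, 4011) [ 0.67276844 -0.25097219  0.14300018] [ 0.77994787 -0.07260108  0.16996939]
0.118 (array([ 710.9, -161.2]), array([185.7, 134.2]), 82.9, 4043) [ 0.63940537 -0.26033524  0.11800114] [ 0.77996066 -0.07272071  0.13599559]
0.085 (array([ 705.4, -184.9]), array([149.1, 229.8]), 0.0, 10907) [ 0.63086622 -0.29982248  0.08500059] [ 0.77999704 -0.07002461  0.09998902]
0.008 (array([ 660.5, -183.9]), array([150.1,  96.8]), 83.5, 5070) [ 0.60499434 -0.26150653  0.00805208] [ 0.71713374 -0.10535523  0.01656883]
```

View pics/w1.png

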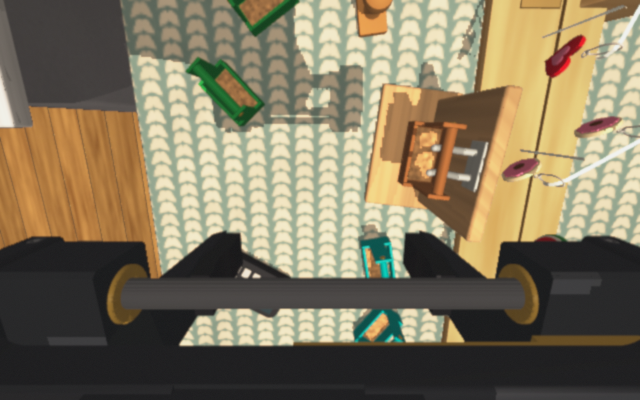

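The wrist picture shows the brown caddy on its prongs at (430,155), bar at (443,160), prongs at (460,150) and (460,172), plus the rack foot and board around it. The green and turquoise lookalikes stand apart from it.

```bash
python3 - <<'E'
from h import *
z=np.load("pics/w1.npz");W=z["W"];p=z["p"].astype(int)
a=np.radians(-6.5);X=np.array([np.cos(a),np.sin(a)]);Y=np.array([-X[1],X[0]])
o=np.array([.6605,-.1839])
B=W[115:205,395:520].reshape(-1,3);B=B[~np.isnan(B[:,0])]
L=np.c_[(B[:,:2]-o)@X,(B[:,:2]-o)@Y,B[:,2]]*1000
q=lambda A:np.percentile(A,[1,10,50,90,99],axis=0).round(1).T.tolist()
print("bar",q(L[(L[:,2]>126)&(L[:,2]<138)&(abs(L[:,0]+11)<9)&(abs(L[:,1])<45)]))
print("ends",q(L[(L[:,2]>130)&(L[:,2]<140)&(abs(L[:,0]+11)<14)]))
print("tray",q(L[(L[:,2]>84)&(L[:,2]<95)&(abs(L[:,0]+11)<30)&(abs(L[:,1])<45)]))
B=W[80:250,440:530].reshape(-1,3);B=B[~np.isnan(B[:,0])]
L=np.c_[(B[:,:2]-o)@X,(B[:,:2]-o)@Y,B[:,2]]*1000
T=L[(L[:,2]>147)&(L[:,2]<158)]; print("boardtop",q(T), np.polyfit(T[:,1],T[:,0],1))
# cabinet from top cloud
for n in("top","scene"):
    W=cloud(n,np.load(f"pics/{n}0.npy")).reshape(-1,3);W=W[~np.isnan(W[:,0])]
    W=W[(W[:,0]>.5)&(W[:,0]<.75)&(W[:,1]>.04)&(W[:,1]<.28)]
    print(n,rect(W[(W[:,2]>.111)&(W[:,2]<.12)]))
    H=W[(W[:,2]>.07)&(W[:,2]<.093)&(W[:,0]<.555)];print(q(H*1000),np.polyfit(H[:,1],H[:,0],1))
E
```

```text
bar [[-19.3, -15.2, -8.8, -3.9, -2.3], [-32.2, -27.6, 1.7, 28.7, 32.6], [127.1, 129.7, 133.2, 134.9, 136.2]]
ends [[-18.9, -13.5, -7.8, -2.4, 2.5], [-32.3, -28.8, 1.9, 29.6, 32.7], [130.1, 131.0, 133.5, 135.1, 136.3]]
tray [[-26.5, -26.1, -24.1, -15.5, 4.3], [-32.5, -29.2, -0.4, 29.8, 32.4], [84.4, 86.2, 88.8, 90.2, 94.1]]
boardtop [[19.7, 20.9, 25.7, 31.2, 33.0], [-62.0, -48.3, 6.7, 53.2, 63.0], [147.1, 147.9, 149.1, 150.1, 150.8]] [-1.34855981e-03  2.59013135e+01]
top (array([637.8, 160.5]), array([125.6, 187.4]), 0.9, 1928)
[[525.0, 525.8, 530.2, 547.1, 554.3], [112.1, 123.1, 159.9, 197.6, 205.0], [82.5, 85.1, 88.7, 91.5, 92.5]] [-0.0099556   0.53477262]
scene (array([638., 163.]), array([128.2, 188.6]), 0.5, 1950)
[[524.3, 526.2, 529.1, 544.6, 554.6], [114.5, 124.6, 165.0, 200.4, 208.3], [82.4, 85.1, 88.6, 91.1, 92.3]] [-0.02157092  0.53574783]
```

```bash
P="python3 -m pendant"
$P '[[1,0,0,0,0,-0.005],[1,0,0,0,0,0],[1,0,0,0,0,0],[1,0,0,0,0,0],[1,0,0,0,0,0]]' >/dev/null
$P '[[1,-0.1,0,0,0,0],[1,-0.1,0,0,0,0],[1,-0.2,0,0,0,0],[1,-0.2,0,0,0,0],[1,-0.2,0,0,0,0]]' >/dev/null
$P '[[0.9,0,0,0,0,0],[0.5,0,0,0,0,0],[0,0,0,0,0,0]]' -0.5
python3 snapw.py w2
python3 - <<'E'
from h import *
W=np.load("pics/w2.npz")["W"].reshape(-1,3);W=W[~np.isnan(W[:,0])]
W=W[(W[:,0]>.48)&(W[:,0]<.75)&(W[:,1]>.04)&(W[:,1]<.28)]
q=lambda A:(np.percentile(A,[1,10,50,90,99],axis=0)*1000).round(1).T.tolist()
print(rect(W[(W[:,2]>.111)&(W[:,2]<.12)]))
H=W[(W[:,2]>.07)&(W[:,2]<.095)&(W[:,0]<.552)];print(len(H),q(H),np.polyfit(H[:,1],H[:,0],1))
T=W[(W[:,2]>.085)&(W[:,2]<.095)&(W[:,0]<.54)];print(len(T),q(T))
T=W[(W[:,2]>.1)&(W[:,2]<.108)];print(len(T),q(T))
E
```

```text
clock: 3.32
tool_pos: [0.5247, 0.0615, 0.2389]
eef_rot: [0.702, 0.713, 0.001, -0.0]
contact_force: [-0.1, -0.7, -0.2]
opening: 0.796
finger_force: 0.0
[0.5246928  0.06148836 0.2388749 ] [ 7.01585041e-01  7.12585252e-01  7.97032153e-04 -2.31586490e-04] 3.3167
(array([639.5, 148.1]), array([124.8, 157.8]), 0.7, 26407)
1275 [[525.9, 527.0, 531.4, 544.1, 551.1], [114.2, 124.0, 164.7, 198.9, 207.6], [84.5, 86.0, 87.9, 89.3, 90.2]] [0.00618158 0.53213735]
1043 [[525.9, 526.9, 530.6, 534.4, 539.1], [113.3, 123.9, 164.6, 199.1, 207.7], [85.2, 86.4, 88.1, 89.4, 90.3]]
2419 [[565.9, 567.2, 571.9, 576.8, 578.2], [74.0, 91.1, 159.3, 216.9, 228.3], [100.3, 101.6, 103.1, 104.2, 107.0]]
```

```bash
P="python3 -m pendant"
$P '[[1,0.2,0,0,0,0],[1,0,0,0,0,0],[1,0,0,0,0,0],[1,0,0,0,0,0],[0,0,0,0,0,0]]'
$P '[[0,0,1,0,0,0],[0,0,1,0,0,0],[0,0,1,0,0,0],[0,0,1,0,0,0],[0,0,0,0,0,0]]'

```

```text
clock: 3.78
tool_pos: [0.5285, 0.163, 0.2389]
eef_rot: [0.701, 0.713, 0.002, -0.001]
contact_force: [-0.3, 0.6, 0.5]
opening: 0.374
finger_force: 0.0
clock: 4.2
tool_pos: [0.5263, 0.1545, 0.1346]
eef_rot: [0.704, 0.71, -0.005, -0.001]
contact_force: [-0.9, -0.5, -0.4]
opening: 0.254
finger_force: 0.0
```

```bash
P="python3 -m pendant"
$P '[[0,0,0,0,0,0],[0,0,0,0,0,0]]'
```

```text
clock: 4.37
tool_pos: [0.5293, 0.158, 0.1396]
eef_rot: [0.704, 0.711, 0.0, 0.001]
contact_force: [0.2, -0.9, 0.2]
opening: 0.249
finger_force: 0.0
```

```bash
P="python3 -m pendant"
$P '[[0.1,0.06,0.6,0,0,0],[0,0,0.7,0,0,0],[0,0,0.7,0,0,0],[0,0,0.8,0,0,0],[0,0,0,0,0,0]]'
$P '[[0,0,0,0,0,0],[0,0,0,0,0,0],[0,0,0,0,0,0],[0,0,0,0,0,0]]' -1 15
```

```text
clock: 4.78
tool_pos: [0.5293, 0.1608, 0.0677]
eef_rot: [0.703, 0.711, -0.001, -0.0]
contact_force: [-0.2, -0.2, 0.0]
opening: 0.252
finger_force: 0.0
clock: 5.12
tool_pos: [0.5308, 0.162, 0.0704]
eef_rot: [0.703, 0.711, 0.001, 0.001]
contact_force: [-0.9, -0.6, 5.4]
opening: 0.095
finger_force: 15.0
```

```bash
P="python3 -m pendant"
$P '[[0,-0.4,0,0,0,0],[0,-0.6,0,0,0,0],[0,-0.6,0,0,0,0],[0,-0.6,0,0,0,0],[0,-0.6,0,0,0,0]]'
$P '[[0,-0.5,0,0,0,0],[0,-0.3,0,0,0,0],[0,-0.2,0,0,0,0],[0,0,0,0,0,0],[0,0,0,0,0,0]]'
```

```text
clock: 5.53
tool_pos: [0.4614, 0.1612, 0.0703]
eef_rot: [0.703, 0.711, 0.002, 0.001]
contact_force: [1.9, -0.9, 3.9]
opening: 0.094
finger_force: 15.0
clock: 5.95
tool_pos: [0.4351, 0.1608, 0.0703]
eef_rot: [0.703, 0.712, 0.001, 0.001]
contact_force: [-1.4, -0.3, 10.4]
opening: 0.091
finger_force: 15.0
```

```bash
P="python3 -m pendant"
$P '[[0,0,0,0,0,0],[0,0,-0.2,0,0,0],[0,0,-1,0,0,0],[0,0,-1,0,0,0],[0,0,-1,0,0,0]]' -0.5
$P '[[0,0,-1,0,0,0],[0,0,-1,0,0,0],[0,0,-1,0,0,0],[-0.8,0,-0.5,0,0,0],[-0.8,0,0,0,0,0]]' >/dev/null
$P '[[0,0,0,0,0,0],[0,0,0,0,0,0]]' 1
python3 snapw.py w3
python3 - <<'E'
from h import *
print(r.get_state()["q"].round(2))
W=np.load("pics/w3.npz")["W"].reshape(-1,3);W=W[~np.isnan(W[:,0])]
W=W[(W[:,0]>.4)&(W[:,0]<.62)&(W[:,1]>.04)&(W[:,1]<.28)]
q=lambda A:(np.percentile(A,[1,10,50,90,99],axis=0)*1000).round(1).T.tolist()
for lo,hi in [(.01,.026),(.026,.06),(.09,.099),(.1,.108)]:
  T=W[(W[:,2]>lo)&(W[:,2]<hi)];print(lo,len(T),q(T))
E
```

```text
clock: 6.37
tool_pos: [0.4344, 0.1605, 0.15]
eef_rot: [0.703, 0.711, -0.0, -0.0]
contact_force: [-0.7, -0.9, -0.5]
opening: 0.249
finger_force: 0.0
clock: 6.95
tool_pos: [0.4352, 0.1196, 0.2368]
eef_rot: [0.704, 0.711, 0.0, 0.0]
contact_force: [0.1, 1.1, -0.3]
opening: 0.373
finger_force: 0.0
[0.43518702 0.11958444 0.23677177] [7.03686319e-01 7.10510663e-01 1.48109270e-04 3.74697282e-04] 6.95
[-0.07  0.5  -0.46  2.06  0.36  0.66 -0.75]
0.01 4898 [[470.8, 502.9, 529.7, 552.7, 590.6], [87.2, 98.3, 149.8, 218.0, 234.0], [15.5, 16.5, 17.6, 21.4, 25.5]]
0.026 5316 [[470.3, 496.1, 552.9, 590.4, 591.1], [86.6, 89.3, 183.5, 230.0, 242.3], [26.5, 30.3, 40.7, 56.6, 59.7]]
0.09 3390 [[469.4, 487.2, 550.0, 569.5, 582.0], [78.0, 84.9, 174.8, 238.3, 247.4], [90.2, 91.8, 95.1, 96.3, 98.1]]
0.1 2468 [[470.6, 472.0, 476.9, 482.2, 578.6], [78.4, 98.3, 175.0, 237.2, 249.1], [100.3, 101.7, 103.2, 104.4, 107.8]]
```

View pics/w3.png

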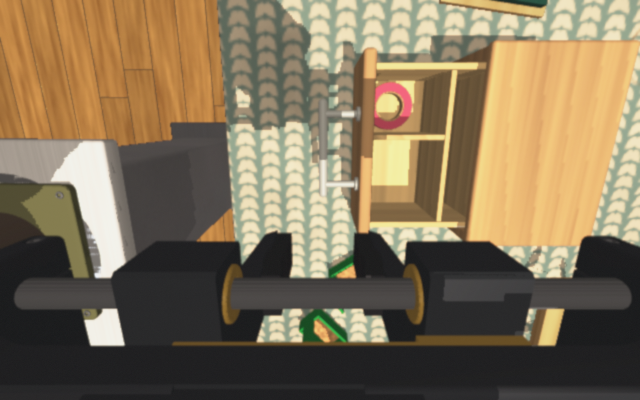

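The picture shows the open drawer: pink tape in the far front compartment at (390,105), and the empty bay at (400,180) between the panel (365), back divider (450), middle divider (136) and near wall (223).

```bash
python3 - <<'E'
from h import *
W=np.load("pics/w3.npz")["W"]
for u,v in [(410,137),(425,137),(400,223),(420,223),(451,110),(451,170),(451,200),(372,180),(369,180)]:
    print(u,v,W[v-1:v+2,u-1:u+2].reshape(-1,3).round(4)[[1,4,7]].tolist())
F=W.reshape(-1,3);F=F[~np.isnan(F[:,0])]
T=F[(F[:,2]>.091)&(F[:,2]<.099)&(F[:,0]>.46)&(F[:,0]<.6)&(F[:,1]>.06)&(F[:,1]<.26)]
print(np.histogram(T[(T[:,0]>.49)&(T[:,0]<.54),1],bins=np.arange(.07,.26,.004)))
print(np.histogram(T[(T[:,1]>.09)&(T[:,1]<.15),0],bins=np.arange(.46,.6,.003)))
E
```

```text
410 137 [[0.5193, 0.1742, 0.0952], [0.5195, 0.1733, 0.0947], [0.5198, 0.1723, 0.0941]]
425 137 [[0.5343, 0.1743, 0.0938], [0.5337, 0.1734, 0.0956], [0.534, 0.1725, 0.0951]]
400 223 [[0.5167, 0.0861, 0.0946], [0.5166, 0.0853, 0.0954], [0.5166, 0.0844, 0.0959]]
420 223 [[0.5375, 0.0865, 0.0952], [0.5373, 0.0857, 0.096], [0.5375, 0.0845, 0.0957]]
451 110 [[0.5557, 0.1995, 0.0955], [0.5561, 0.1986, 0.0947], [0.5553, 0.1976, 0.0968]]
451 170 [[0.5901, 0.1331, 0.0344], [0.5908, 0.1317, 0.0332], [0.5907, 0.1305, 0.0338]]
451 200 [[0.5907, 0.098, 0.0432], [0.5906, 0.0969, 0.0438], [0.5907, 0.0957, 0.0439]]
372 180 [[0.4988, 0.1163, 0.0159], [0.4986, 0.1154, 0.0176], [0.4986, 0.1141, 0.0175]]
369 180 [[0.4803, 0.1334, 0.1044], [0.4805, 0.1324, 0.1039], [0.4809, 0.1308, 0.1013]]
(array([  0,   0,  26, 170, 105,   0,   0,   0,   0,   0,   0,   0,   0,
         0,   0,   0,   0,   0,   0,   0,   0,   0,   0,   0,   0, 161,
       150,   0,   0,   0,   0,   0,   0,   0,   0,   0,   0,   0,   0,
         0,  22, 275, 125,   0,   0,   0,   0]), array([0.07 , 0.074, 0.078, 0.082, 0.086, 0.09 , 0.094
[... 259 characters left out ...]
, 0.23 , 0.234, 0.238, 0.242, 0.246,
       0.25 , 0.254, 0.258]))
(array([  0,   0,   3,  66,   0,   0,   0,   0,   1,   0,   0,   0,   0,
         0,   0,   0,   0,   0,   0,   0,   0,   0,   0,   0,   0,   0,
         0,   0,   0,   0,   8, 228, 123,   0,   0,   0,   0,   0,   0,
         0,   0,   0,   0,   0,   0,   0]), array([0.46 , 0.463, 0.466, 0.469, 0.472, 0.475, 0.478, 0.481, 0.484,
       0.487, 0.49 , 0.493, 0.496, 0.499, 0.502, 0.505, 0.508, 0.511,
       0.514, 0.517, 0.52 , 0.523, 0.526, 0.529, 0.532, 0.535, 0.538,
       0.541, 0.544, 0.547, 0.55 , 0.553, 0.556, 0.559, 0.562, 0.565,
       0.568, 0.571, 0.574, 0.577, 0.58 , 0.583, 0.586, 0.589, 0.592,
       0.595, 0.598]))
```

```bash
P="python3 -m pendant"
$P '[[0,0,0,0,0,-0.038],[0,0,0,0,0,-0.038],[0,0,0,0,0,-0.038],[0,0,0,0,0,-0.038],[0,0,0,0,0,-0.038]]' >/dev/null
$P '[[0,0,0,0,0,-0.038],[0,0,0,0,0,-0.038],[0,0,0,0,0,-0.038],[0,0,0,0,0,-0.038],[0,0,0,0,0,-0.038]]' >/dev/null
$P '[[0,0,0,0,0,-0.038],[0,0,0,0,0,-0.038],[0,0,0,0,0,-0.003],[0,-1,0,0,0,0],[0,-1,0,0,0,0]]'
$P '[[-1,-1,0,0,0,0],[-1,-1,0,0,0,0],[-1,-1,0,0,0,0],[-1,-1,0,0,0,0],[-1,-1,0,0,0,0]]' >/dev/null
$P '[[-1,-1,0,0,0,0],[0,-1,0,0,0,0],[0,-1,0,0,0,0],[0,0,0,0,0,0],[0,0,0,0,0,0]]'
python3 snapw.py w4
python3 - <<'E'
from h import *
s=r.get_state();print(s["q"].round(2),R.from_quat(s["eef_rot"]).as_matrix().round(3)[:,0])
W=np.load("pics/w4.npz")["W"].reshape(-1,3);W=W[~np.isnan(W[:,0])]
W=W[(W[:,0]>.58)&(W[:,0]<.73)&(W[:,1]>-.3)&(W[:,1]<-.08)]
a=np.radians(-6.5);X=np.array([np.cos(a),np.sin(a)]);Y=np.array([-X[1],X[0]]);o=np.array([.653,-.183])
L=np.c_[(W[:,:2]-o)@X,(W[:,:2]-o)@Y,W[:,2]]
q=lambda A:(np.percentile(A,[1,10,50,90,99],axis=0)*1000).round(1).T.tolist()
for n,m in dict(ends=(L[:,2]>.130)&(L[:,2]<.14)&(abs(L[:,0])<.015)&(abs(L[:,1])>.022)&(abs(L[:,1])<.04),top=(L[:,2]>.125)&(L[:,2]<.14)&(abs(L[:,0])<.015)&(abs(L[:,1])<.045),tray=(L[:,2]>.083)&(L[:,2]<.094)&(abs(L[:,0])<.04)&(abs(L[:,1])<.045),board=(L[:,2]>.146)&(L[:,2]<.155)).items():
    print(n,m.sum(),q(L[m]))
m=(L[:,2]>.07)&(L[:,2]<.085)&(L[:,0]<-.015)&(abs(L[:,1])<.04); print(np.degrees(np.arctan(np.polyfit(L[m,1],L[m,0],1)[0])),q(L[m]))
E
```

```text
clock: 8.25
tool_pos: [0.4294, 0.0728, 0.2363]
eef_rot: [0.058, 0.998, 0.001, 0.0]
contact_force: [-0.3, -0.9, -1.1]
opening: 1.0
finger_force: 0.0
clock: 9.08
tool_pos: [0.5549, -0.1459, 0.2356]
eef_rot: [0.061, 0.998, 0.0, -0.0]
contact_force: [0.7, 0.3, 0.2]
opening: 0.997
finger_force: 0.0
[ 0.55486318 -0.14590256  0.23561106] [ 6.06860908e-02  9.98156786e-01  1.90278674e-04 -4.38240907e-04] 9.0833
[ 0.67  0.75 -0.89  1.71  0.67  1.02  0.99] [-0.993  0.118  0.   ]
ends 24 [[7.2, 7.7, 8.8, 10.6, 10.7], [-32.5, -31.9, -0.0, 31.9, 32.2], [133.8, 134.1, 135.0, 135.7, 136.2]]
top 98 [[7.6, 8.7, 11.9, 14.2, 14.9], [-32.2, -29.5, 8.5, 29.3, 32.2], [130.1, 131.0, 133.5, 135.6, 136.2]]
tray 396 [[-19.3, -19.0, -17.7, -10.2, -2.5], [-32.4, -29.5, -2.3, 28.9, 32.2], [83.2, 84.3, 88.4, 89.8, 92.5]]
board 1220 [[26.4, 27.3, 29.8, 34.2, 36.1], [-62.7, -52.6, -7.9, 49.9, 63.1], [146.1, 146.9, 148.8, 149.8, 150.4]]
0.030611020857994404 [[-19.5, -19.2, -18.8, -18.3, -18.0], [-32.1, -26.0, -0.0, 26.7, 32.3], [70.1, 71.6, 78.0, 83.6, 84.8]]
```

```bash
P="python3 -m pendant"
$P '[[-1,-1,0,0,0,0],[-1,0,0,0,0,0],[-1,0,0,0,0,0],[-1,0,0,0,0,0],[-0.1,0,0,0,0,0]]' >/dev/null
$P '[[0,0,0.8,0,0,0],[0,0,0.5,0,0,0],[0,0,0,0,0,0],[0,0,0,0,0,0]]'
```

```text
clock: 9.88
tool_pos: [0.653, -0.1809, 0.203]
eef_rot: [0.058, 0.998, 0.0, -0.001]
contact_force: [-0.4, 0.3, 0.2]
opening: 0.997
finger_force: 0.0
```

```bash
P="python3 -m pendant"
$P '[[-0.05,-0.08,0.5,0,0,0],[0,0,1,0,0,0],[0,0,1,0,0,0],[0,0,1,0,0,0],[0,0,0.5,0,0,0]]'
$P '[[0,0,0,0,0,0],[0,0,0,0,0,0]]'
```

```text
clock: 10.3
tool_pos: [0.6533, -0.1844, 0.1008]
eef_rot: [0.058, 0.998, -0.0, -0.002]
contact_force: [0.3, 0.7, -0.0]
opening: 0.997
finger_force: 0.0
clock: 10.47
tool_pos: [0.6551, -0.184, 0.104]
eef_rot: [0.058, 0.998, 0.0, 0.0]
contact_force: [0.1, 0.6, 0.8]
opening: 0.996
finger_force: 0.0
```

```bash
P="python3 -m pendant"
$P '[[0,0,0,0,0,0],[0,0,0,0,0,0],[0,0,0,0,0,0],[0,0,0,0,0,0],[0,0,0,0,0,0]]' -1 20
$P '[[0,0,0,0,0,0],[0,0,-0.2,0,0,0],[0,0,-0.2,0,0,0],[0,0,-0.24,0,0,0],[0,0,0,0,0,0]]'
```

```text
clock: 10.88
tool_pos: [0.6556, -0.1841, 0.1049]
eef_rot: [0.058, 0.998, -0.0, 0.001]
contact_force: [-0.8, -0.5, 3.2]
opening: 0.747
finger_force: 20.0
clock: 11.3
tool_pos: [0.6554, -0.184, 0.1209]
eef_rot: [0.058, 0.998, 0.0, 0.001]
contact_force: [-0.6, 0.3, -1.6]
opening: 0.752
finger_force: 20.0
```

```bash
P="python3 -m pendant"
$P '[[0.4,0,0,0,0,0],[0.8,0,0,0,0,0],[0.8,0,0,0,0,0],[0.6,0,0,0,0,0],[0.4,0,0,0,0,0]]'
python3 - <<'E'
from h import *
W=cloud("top",np.load("pics/top0.npy")).reshape(-1,3);W=W[~np.isnan(W[:,0])]
W=W[(W[:,0]>.4)&(W[:,0]<.62)&(W[:,1]>-.32)&(W[:,1]<.1)&(W[:,2]>.012)]
g=np.zeros((11,21),int)
for x,y,z in W: g[int((x-.4)/.02),int((y+.32)/.02)]+=1
for i in range(10,-1,-1): print(f"{.4+.02*i:.2f}"," ".join(f"{v:3d}" for v in g[i][::-1]))
print(" "*4," ".join(f"{int(round((-.32+.02*j)*100)):3d}" for j in range(20,-1,-1)))
E
```

```text
clock: 11.72
tool_pos: [0.5783, -0.1754, 0.1196]
eef_rot: [0.058, 0.998, -0.0, -0.001]
contact_force: [-0.3, -0.3, -2.1]
opening: 0.746
finger_force: 20.0
0.60  36  31   0   0   0  11  22  12   0   0   1   4   7   5   8   9  12   8   0   0  28
0.58  41  39   0   0   0  23  44  18   0   0   0   0   0   0   0   0   0   0   0   0   1
0.56  62  46   0   0   0   0   0   0   0   0   0   0   0   0   0   0   0   0   0   0   0
0.54   0   0   0   0   0   0   0   0   0   0   0   0   0   0   0   0   0   0   0   0   0
0.52   0   0   0   0   0   0   0   0   0   0   0   0   0   0   0   0   0   0   0   0   0
0.50   0   0   0   0   9  19   7   0   0   0   0   0   0   0   0   0   0   0   0   0   0
0.48   0   0   0   0  11  21  10   2   0   0   0   0   0   0   0   0   0   0   0   0   0
0.46   0   0   0   0   3   9  20  10   0   0   2  14   1   0   0   0   0   0   0   0   0
0.44   0   0   0   0   0   6  22   6   0   1  11  21  20   0   0   0   0   0   0   0   0
0.42   0   0   0   0   0   0   0   0   0  15  22   9   3   0   0   0   0   0   0   0   0
0.40   0   0   0   0   0   0   0   0   0  11  15   4   0   0   0   0   0   0   0   0   0
       8   6   4   2   0  -2  -4  -6  -8 -10 -12 -14 -16 -18 -20 -22 -24 -26 -28 -30 -32
```

```bash
P="python3 -m pendant"
$P '[[0.5,0,0,0,0,-0.021],[0.5,0.2,0,0,0,-0.021],[0.5,0.3,0,0,0,0],[0.3,0.1,0,0,0,0],[0,0,0,0,0,0]]'
$P '[[0,0,0.5,0,0,0],[0,0,0.8,0,0,0],[0,0,0.8,0,0,0],[0,0,0.5,0,0,0],[0,0,0.3,0,0,0]]'
$P '[[0,0,0.1,0,0,0],[0,0,0,0,0,0],[0,0,0,0,0,0]]'
```

```text
clock: 12.13
tool_pos: [0.5339, -0.1581, 0.1198]
eef_rot: [-0.008, 1.0, -0.0, -0.001]
contact_force: [-0.0, 0.3, -1.8]
opening: 0.745
finger_force: 20.0
clock: 12.55
tool_pos: [0.5353, -0.1589, 0.0449]
eef_rot: [-0.007, 1.0, -0.0, -0.001]
contact_force: [-1.2, -0.1, -1.5]
opening: 0.748
finger_force: 20.0
clock: 12.8
tool_pos: [0.5363, -0.1585, 0.0452]
eef_rot: [-0.008, 1.0, 0.0, 0.001]
contact_force: [-0.1, -0.0, -1.6]
opening: 0.748
finger_force: 20.0
```

```bash
P="python3 -m pendant"
$P '[[0,0,0.08,0,0,0],[0,0,0.06,0,0,0],[0,0,0.04,0,0,0],[0,0,0,0,0,0]]'
$P '[[0,0,0.04,0,0,0],[0,0,0,0,0,0],[0,0,0,0,0,0]]'
```

```text
clock: 13.13
tool_pos: [0.5356, -0.1587, 0.0403]
eef_rot: [-0.008, 1.0, -0.0, 0.0]
contact_force: [-0.1, -0.3, -1.8]
opening: 0.746
finger_force: 20.0
clock: 13.38
tool_pos: [0.5357, -0.1586, 0.0393]
eef_rot: [-0.008, 1.0, -0.0, 0.0]
contact_force: [0.4, 0.4, -1.3]
opening: 0.745
finger_force: 20.0
```

```bash
P="python3 -m pendant"
$P '[[0,0,0.04,0,0,0],[0,0,0,0,0,0],[0,0,0,0,0,0]]'
```

```text
clock: 13.63
tool_pos: [0.5358, -0.1586, 0.0392]
eef_rot: [-0.008, 1.0, -0.0, 0.0]
contact_force: [-2.0, -0.3, 7.7]
opening: 0.75
finger_force: 20.0
```

```bash
P="python3 -m pendant"
$P '[[0,0,0,0,0,0],[0,0,0,0,0,0],[0,0,0,0,0,0],[0,0,-0.2,0,0,0],[0,0,-0.6,0,0,0]]' 1
$P '[[0,0,-1,0,0,0],[0,0,-1,0,0,0],[0,0,-1,0,0,0],[0,0,-1,0,0,0],[0,0,-1,0,0,0]]' >/dev/null
$P '[[0,0,0,0,0,0.039],[0,0,0,0,0,0.039],[0,0,0,0,0,0.039],[0,0,0,0,0,0.039],[0,0,0,0,0,0.039]]' -0.3 >/dev/null
$P '[[0,0,0,0,0,0.039],[0,0,0,0,0,0.039],[0,0,0,0,0,0.039],[0,0,0,0,0,0.039],[0,0,0,0,0,0.039]]' >/dev/null
$P '[[0,0,0,0,0,0.039],[0,0,0,0,0,0.039],[0,0,0,0,0,0.032],[-1,0,0,0,0,0],[-1,0,0,0,0,0]]' >/dev/null
$P '[[0,0,0,0,0,0],[0,0,0,0,0,0]]'
python3 snapw.py w5
python3 - <<'E'
from h import *
W=np.load("pics/w5.npz")["W"].reshape(-1,3);W=W[~np.isnan(W[:,0])]
W=W[(W[:,0]>.48)&(W[:,0]<.59)&(W[:,1]>-.23)&(W[:,1]<-.09)]
q=lambda A:(np.percentile(A,[1,10,50,90,99],axis=0)*1000).round(1).T.tolist()
print(rect(W[W[:,2]>.012]))
for lo,hi in [(.058,.075),(.02,.027)]:
  T=W[(W[:,2]>lo)&(W[:,2]<hi)];print(lo,len(T),q(T),rect(T))
E
```

```text
clock: 14.05
tool_pos: [0.5343, -0.1585, 0.057]
eef_rot: [-0.008, 1.0, 0.0, -0.002]
contact_force: [0.2, 0.1, 0.0]
opening: 0.998
finger_force: 0.0
clock: 15.88
tool_pos: [0.536, -0.2101, 0.1832]
eef_rot: [0.703, 0.711, -0.0, 0.0]
contact_force: [-0.2, 0.8, 0.1]
opening: 0.348
finger_force: 0.0
[ 0.53595614 -0.21008577  0.18318624] [ 7.02778579e-01  7.11408620e-01 -1.97210617e-04  7.81644823e-05] 15.8833
(array([ 536. , -174.8]), array([97.5, 97.6]), 47.5, 61954)
0.058 1005 [[525.3, 530.3, 534.7, 539.3, 543.6], [-190.4, -186.7, -155.9, -127.7, -125.1], [62.9, 65.4, 67.9, 69.4, 70.5]] (array([ 534.6, -157.3]), array([19.5, 66.6]), 0.9, 1005)
0.02 616 [[514.4, 515.4, 528.3, 553.7, 554.8], [-190.4, -187.0, -156.3, -127.9, -124.8], [20.4, 22.2, 23.2, 24.3, 25.3]] (array([ 534.6, -157.6]), array([40. , 65.8]), 1.1, 616)
```

View pics/w5.png

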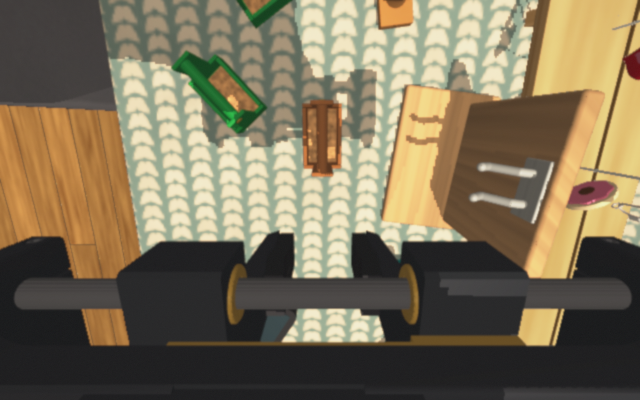

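The picture shows the brown caddy upright on the table at (322,135), bar centred, well away from the green one at (230,95) and the rack foot. The prongs are now empty.

```bash
P="python3 -m pendant"
$P '[[1,-0.06,0,0,0,0],[1,0,0,0,0,0],[0.1,0,0,0,0,0],[0,0,0.8,0,0,0],[0,0,0.8,0,0,0]]' -0.4
$P '[[0,0,0.6,0,0,0],[0,0,0,0,0,0],[0,0,0,0,0,0]]'
```

```text
clock: 16.35
tool_pos: [0.5354, -0.1542, 0.144]
eef_rot: [0.7, 0.714, 0.001, 0.001]
contact_force: [0.2, -1.3, -1.2]
opening: 0.297
finger_force: 0.0
clock: 16.6
tool_pos: [0.5338, -0.1551, 0.128]
eef_rot: [0.701, 0.713, -0.0, -0.001]
contact_force: [-0.2, -0.2, 0.5]
opening: 0.302
finger_force: 0.0
```

```bash
P="python3 -m pendant"
$P '[[-0.1,0,0.8,0,0,0],[0,0,0.9,0,0,0],[0,0,0.9,0,0,0],[0,0,0.6,0,0,0],[0,0,0,0,0,0]]'
$P '[[0,0,0,0,0,0],[0,0,0,0,0,0]]'
$P '[[0,0,0,0,0,0],[0,0,0,0,0,0],[0,0,0,0,0,0],[0,0,0,0,0,0]]' -1 35
```

```text
clock: 17.02
tool_pos: [0.5334, -0.158, 0.0469]
eef_rot: [0.701, 0.713, -0.001, -0.001]
contact_force: [-0.2, 0.5, 0.9]
opening: 0.302
finger_force: 0.0
clock: 17.18
tool_pos: [0.5353, -0.1585, 0.0497]
eef_rot: [0.702, 0.713, 0.001, 0.001]
contact_force: [0.1, 0.4, -0.1]
opening: 0.304
finger_force: 0.0
clock: 17.52
tool_pos: [0.5347, -0.1588, 0.0492]
eef_rot: [0.702, 0.712, 0.0, 0.001]
contact_force: [-0.4, 0.0, 6.7]
opening: 0.103
finger_force: 35.0
```

```bash
P="python3 -m pendant"
$P '[[0,0,-0.2,0,0,0],[0,0,-0.6,0,0,0],[0,0,-1,0,0,0],[0,0,-1,0,0,0],[0,0,-1,0,0,0]]'
$P '[[0,0,-1,0,0,0],[0,0,-0.6,0,0,0],[0,0,-0.2,0,0,0],[0.3,0,0,0,0,0],[0.6,0,0,0,0,0]]'
$P '[[0.8,-0.1,0,0,0,0],[0.9,-0.1,0,0,0,0],[0.9,-0.1,0,0,0,0],[0.9,-0.1,0,0,0,0],[0.9,-0.1,0,0,0,0]]'
$P '[[0.9,-0.1,0,0,0,0],[0.9,-0.1,0,0,0,0],[0.9,0,0,0,0,0],[0.9,0,0,0,0,0],[0.9,0,0,0,0,0]]'
$P '[[0.8,0,0,0,0,0],[0.6,0,0,0,0,0],[0.3,0,0,0,0,0],[0,0,0,0,0,0],[0,0,0,0,0,0]]'
python3 snapw.py w6
python3 - <<'E'
from h import *
W=np.load("pics/w6.npz")["W"].reshape(-1,3);W=W[~np.isnan(W[:,0])]
q=lambda A:(np.percentile(A,[1,10,50,90,99],axis=0)*1000).round(1).T.tolist()
M=W[(W[:,0]>.47)&(W[:,0]<.57)&(W[:,1]>.07)&(W[:,1]<.19)]
for lo,hi in [(.2,.213),(.155,.168),(.13,.15)]:
  T=M[(M[:,2]>lo)&(M[:,2]<hi)]
  if len(T): print(lo,len(T),q(T),rect(T))
T=W[(W[:,2]>.1)&(W[:,2]<.107)&(W[:,0]<.5)&(W[:,1]>.05)];print(len(T),q(T))
E
```

```text
clock: 17.93
tool_pos: [0.5333, -0.1585, 0.1441]
eef_rot: [0.702, 0.713, -0.0, -0.001]
contact_force: [0.2, 0.1, -1.3]
opening: 0.103
finger_force: 35.0
clock: 18.35
tool_pos: [0.5328, -0.138, 0.1874]
eef_rot: [0.703, 0.711, -0.001, -0.0]
contact_force: [-0.0, -0.1, -1.6]
opening: 0.101
finger_force: 35.0
clock: 18.77
tool_pos: [0.518, -0.0248, 0.1867]
eef_rot: [0.702, 0.713, -0.001, -0.001]
contact_force: [0.0, 0.3, -1.8]
opening: 0.099
finger_force: 35.0
clock: 19.18
tool_pos: [0.5113, 0.0874, 0.1867]
eef_rot: [0.701, 0.713, -0.001, -0.001]
contact_force: [0.9, 0.1, -1.2]
opening: 0.102
finger_force: 35.0
clock: 19.6
tool_pos: [0.5115, 0.128, 0.1873]
eef_rot: [0.702, 0.713, -0.001, -0.0]
contact_force: [0.3, -0.7, -1.9]
opening: 0.096
finger_force: 35.0
[0.51147665 0.12798923 0.18733107] [ 7.01542969e-01  7.12626147e-01 -1.18777839e-03 -1.62579644e-04] 19.6
0.2 3253 [[494.4, 503.1, 511.3, 519.8, 528.6], [97.0, 100.3, 138.9, 160.7, 162.6], [200.6, 203.4, 206.2, 208.5, 212.5]] (array([513.6, 129.7]), array([37.2, 68.4]), 13.1, 3253)
0.155 1052 [[491.2, 492.4, 510.9, 529.7, 530.8], [128.9, 133.5, 152.4, 162.1, 162.5], [155.4, 158.6, 161.3, 162.4, 167.3]] (array([511., 145.]), array([40.2, 35. ]), 0.7, 1052)
0.13 1043 [[493.6, 495.7, 511.2, 526.5, 527.8], [120.9, 123.8, 134.9, 162.0, 162.4], [139.4, 141.2, 142.6, 146.1, 149.1]] (array([510.8, 141.3]), array([39. , 42.2]), 0.6, 1043)
2982 [[470.9, 472.5, 477.3, 481.8, 483.1], [99.3, 117.4, 183.8, 237.6, 248.4], [100.4, 101.8, 103.1, 104.2, 104.9]]
```

View pics/w6.png

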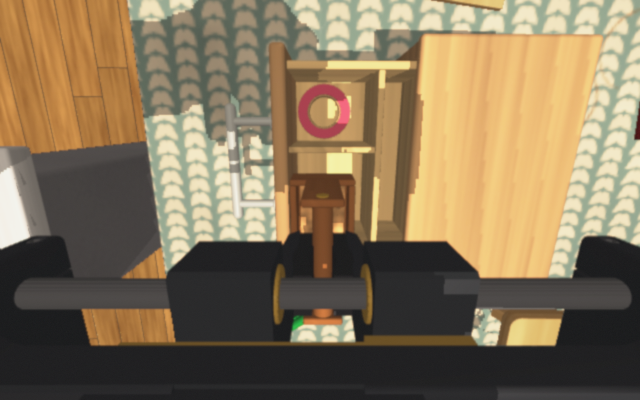

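The picture shows the caddy held upright above the bay, its end at (320,190), with the bay's middle divider at row 150 and the tape at (323,110) in the other compartment. It needs about 6 mm in +x before going down.

```bash
P="python3 -m pendant"
$P '[[0,0.26,0,0,0,0],[0,0,0.5,0,0,0],[0,0,0.3,0,0,0],[0,0,0,0,0,0],[0,0,0,0,0,0]]'
```

```text
clock: 20.07
tool_pos: [0.5185, 0.1278, 0.1677]
eef_rot: [0.702, 0.712, -0.001, -0.0]
contact_force: [2.1, -0.1, -2.3]
opening: 0.099
finger_force: 35.0
```

```bash
P="python3 -m pendant"
$P '[[0,-0.03,0.5,0,0,0],[0.04,0,0.5,0,0,0],[0,0,0.5,0,0,0],[0,0,0.5,0,0,0],[0,0,0,0,0,0]]'
$P '[[0,0,0.5,0,0,0],[0,0,0.5,0,0,0],[0,0,0.4,0,0,0],[0,0,0.3,0,0,0],[0,0,0,0,0,0]]'
$P '[[0,0,0,0,0,0],[0,0,0,0,0,0]]'
```

```text
clock: 20.48
tool_pos: [0.517, 0.1291, 0.1168]
eef_rot: [0.702, 0.712, -0.001, -0.001]
contact_force: [-0.2, 0.0, -2.5]
opening: 0.099
finger_force: 35.0
clock: 20.9
tool_pos: [0.5175, 0.1295, 0.0749]
eef_rot: [0.702, 0.713, -0.001, -0.0]
contact_force: [-0.4, 0.8, -1.1]
opening: 0.101
finger_force: 35.0
clock: 21.07
tool_pos: [0.5184, 0.1299, 0.0762]
eef_rot: [0.702, 0.712, 0.0, 0.0]
contact_force: [-0.5, -0.2, -1.8]
opening: 0.095
finger_force: 35.0
```

Free of contact; ~9 mm to the floor.

```bash
P="python3 -m pendant"
$P '[[0,-0.03,0.12,0,0,0],[0,0,0.1,0,0,0],[0,0,0.06,0,0,0],[0,0,0,0,0,0],[0,0,0,0,0,0]]'
$P '[[0,0,0.04,0,0,0],[0,0,0,0,0,0],[0,0,0,0,0,0]]'
```

```text
clock: 21.48
tool_pos: [0.5172, 0.1297, 0.0687]
eef_rot: [0.702, 0.712, -0.0, 0.0]
contact_force: [-0.3, -0.2, -2.2]
opening: 0.101
finger_force: 35.0
clock: 21.73
tool_pos: [0.5172, 0.1297, 0.0677]
eef_rot: [0.702, 0.712, -0.0, 0.0]
contact_force: [-0.1, 0.1, -2.0]
opening: 0.102
finger_force: 35.0
```

```bash
P="python3 -m pendant"
$P '[[0,0,0.04,0,0,0],[0,0,0,0,0,0],[0,0,0,0,0,0]]'
$P '[[0,0,0.04,0,0,0],[0,0,0,0,0,0],[0,0,0,0,0,0]]'
```

```text
clock: 21.98
tool_pos: [0.5176, 0.1297, 0.0672]
eef_rot: [0.702, 0.712, 0.0, 0.0]
contact_force: [-0.2, -1.1, 3.9]
opening: 0.099
finger_force: 35.0
clock: 22.23
tool_pos: [0.5184, 0.1297, 0.0671]
eef_rot: [0.702, 0.712, 0.001, 0.001]
contact_force: [-1.2, -1.5, 12.0]
opening: 0.103
finger_force: 35.0
```

```bash
P="python3 -m pendant"
$P '[[0,0,-0.05,0,0,0],[0,0,0,0,0,0],[0,0,0,0,0,0],[0,0,-0.2,0,0,0],[0,0,-0.4,0,0,0]]' -0.5
$P '[[0,0,-0.8,0,0,0],[0,0,-1,0,0,0],[0,0,-1,0,0,0],[0,0,-1,0,0,0],[0,0,-0.6,0,0,0]]'
$P '[[0.3,-0.8,0,0,0,0],[0.3,-0.8,0,0,0,0],[0.3,-0.8,0,0,0,0],[0.3,-0.8,0,0,0,0],[0,0,0,0,0,0]]'
$P '[[0,0,0,0,0,0],[0,0,0,0,0,0]]'
python3 snapw.py w7
python3 - <<'E'
from h import *
W=np.load("pics/w7.npz")["W"].reshape(-1,3);W=W[~np.isnan(W[:,0])]
q=lambda A:(np.percentile(A,[1,10,50,90,99],axis=0)*1000).round(1).T.tolist()
M=W[(W[:,0]>.484)&(W[:,0]<.55)&(W[:,1]>.09)&(W[:,1]<.17)]
T=M[M[:,2]>.08];print(len(T),q(T))
T=W[(W[:,2]>.08)&(W[:,2]<.095)&(W[:,0]<.445)&(W[:,1]>.1)&(W[:,0]>.41)];print(len(T),q(T))
E
```

```text
clock: 22.65
tool_pos: [0.5163, 0.1294, 0.0814]
eef_rot: [0.702, 0.713, -0.001, -0.001]
contact_force: [0.5, 0.3, -0.9]
opening: 0.247
finger_force: 0.0
clock: 23.07
tool_pos: [0.5179, 0.1301, 0.1951]
eef_rot: [0.702, 0.713, 0.002, 0.001]
contact_force: [0.2, 0.0, 0.1]
opening: 0.247
finger_force: 0.0
clock: 23.48
tool_pos: [0.4326, 0.1597, 0.1928]
eef_rot: [0.7, 0.714, -0.001, -0.001]
contact_force: [-0.0, 0.6, -0.1]
opening: 0.248
finger_force: 0.0
clock: 23.65
tool_pos: [0.4376, 0.1584, 0.1925]
eef_rot: [0.702, 0.712, 0.001, 0.0]
contact_force: [-0.0, -1.0, -0.3]
opening: 0.254
finger_force: 0.0
[0.43763311 0.15838611 0.19248224] [7.01821313e-01 7.12352665e-01 5.66936188e-04 4.51399650e-04] 23.65
1783 [[507.7, 514.1, 515.2, 519.0, 524.5], [121.3, 135.2, 163.5, 168.9, 169.9], [81.0, 84.7, 259.4, 267.7, 271.8]]
1127 [[431.6, 432.5, 436.3, 440.2, 444.3], [113.7, 123.6, 164.1, 199.7, 207.5], [85.0, 86.3, 88.1, 89.3, 90.1]]
```

View pics/w7.png

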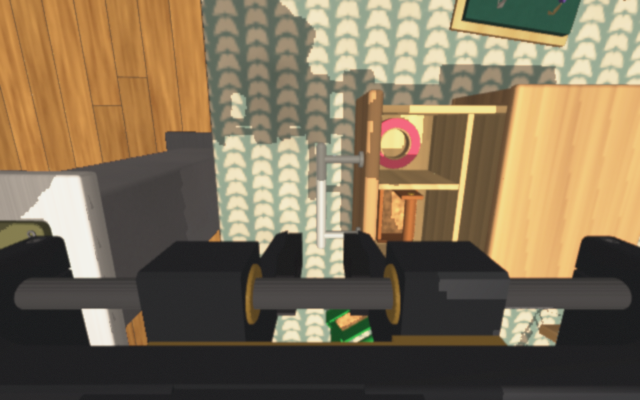

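The picture shows the caddy upright in the bay at (400,215), next to the tape at (400,143). The handle bar at (322,200) lies between the fingers.

```bash
P="python3 -m pendant"
$P '[[0.1,-0.05,0.8,0,0,0],[0,0,0.9,0,0,0],[0,0,0.9,0,0,0],[0,0,0.9,0,0,0],[0,0,0.8,0,0,0]]'
$P '[[0,0,0.5,0,0,0],[0,0,0,0,0,0],[0,0,0,0,0,0]]'
$P '[[0,0,0,0,0,0],[0,0,0,0,0,0],[0,0,0,0,0,0],[0,0,0,0,0,0]]' -1 15
$P '[[0,0.2,0,0,0,0],[0,0.4,0,0,0,0],[0,0.5,0,0,0,0],[0,0.5,0,0,0,0],[0,0.5,0,0,0,0]]'
$P '[[0,0.5,0,0,0,0],[0,0.5,0,0,0,0],[0,0.3,0,0,0,0],[0,0.1,0,0,0,0],[0,0,0,0,0,0]]'
```

```text
clock: 24.12
tool_pos: [0.4366, 0.1605, 0.0832]
eef_rot: [0.702, 0.712, 0.0, 0.0]
contact_force: [0.7, -0.9, -0.8]
opening: 0.246
finger_force: 0.0
clock: 24.37
tool_pos: [0.436, 0.1606, 0.0715]
eef_rot: [0.702, 0.712, -0.0, 0.0]
contact_force: [0.1, -0.0, 0.6]
opening: 0.248
finger_force: 0.0
clock: 24.7
tool_pos: [0.4363, 0.161, 0.0728]
eef_rot: [0.702, 0.712, 0.001, 0.0]
contact_force: [0.2, 0.4, 3.3]
opening: 0.094
finger_force: 15.0
clock: 25.12
tool_pos: [0.4882, 0.1616, 0.0728]
eef_rot: [0.702, 0.713, -0.0, 0.0]
contact_force: [-1.0, -0.7, 5.2]
opening: 0.091
finger_force: 15.0
clock: 25.53
tool_pos: [0.5248, 0.1621, 0.0728]
eef_rot: [0.702, 0.712, 0.001, 0.001]
contact_force: [1.4, -1.2, 4.5]
opening: 0.097
finger_force: 15.0
```

```bash
P="python3 -m pendant"
$P '[[0,0.12,0,0,0,0],[0,0.1,0,0,0,0],[0,0,0,0,0,0]]'
$P '[[0,0.1,0,0,0,0],[0,0,0,0,0,0]]'
```

```text
clock: 25.78
tool_pos: [0.5293, 0.1621, 0.0728]
eef_rot: [0.702, 0.712, 0.001, 0.001]
contact_force: [-0.1, -0.8, 5.8]
opening: 0.094
finger_force: 15.0
clock: 25.95
tool_pos: [0.5313, 0.1621, 0.0728]
eef_rot: [0.702, 0.712, 0.0, 0.0]
contact_force: [-0.3, -0.5, 6.5]
opening: 0.095
finger_force: 15.0
```

```bash
P="python3 -m pendant"
$P '[[0,0.1,0,0,0,0],[0,0,0,0,0,0]]'
$P '[[0,0.1,0,0,0,0],[0,0,0,0,0,0]]'
$P '[[0,0.1,0,0,0,0],[0,0,0,0,0,0]]'
```

```text
clock: 26.12
tool_pos: [0.5313, 0.1621, 0.0727]
eef_rot: [0.702, 0.713, -0.002, -0.001]
contact_force: [-5.3, -0.9, 10.4]
opening: 0.096
finger_force: 15.0
clock: 26.28
tool_pos: [0.5313, 0.1621, 0.0726]
eef_rot: [0.701, 0.713, -0.004, -0.002]
contact_force: [-10.6, -0.9, 14.5]
opening: 0.095
finger_force: 15.0
clock: 26.45
tool_pos: [0.5314, 0.1621, 0.0725]
eef_rot: [0.701, 0.713, -0.006, -0.003]
contact_force: [-14.5, 0.6, 18.2]
opening: 0.094
finger_force: 15.0
```

Hard stop reached. Next I relax the push, release and rise.

```bash
P="python3 -m pendant"
$P '[[0,-0.22,0,0,0,0],[0,0,0,0,0,0]]'
$P '[[0,0,0,0,0,0],[0,0,0,0,0,0],[0,0,0,0,0,0],[0,0,-0.4,0,0,0],[0,0,-1,0,0,0]]' -0.5
$P '[[0,0,-1,0,0,0],[0,0,-1,0,0,0],[0,0,-1,0,0,0],[0,0,-1,0,0,0],[0,0,-1,0,0,0]]'
$P '[[-1,0,0,0,0,0],[-1,0,0,0,0,0],[-1,0,0,0,0,0],[-1,0,0,0,0,0],[0,0,0,0,0,0]]'
python3 snapw.py w8
python3 - <<'E'
from h import *
W=np.load("pics/w8.npz")["W"].reshape(-1,3);W=W[~np.isnan(W[:,0])]
q=lambda A:(np.percentile(A,[1,10,50,90,99],axis=0)*1000).round(1).T.tolist()
T=W[(W[:,2]>.1)&(W[:,2]<.108)&(W[:,0]>.5)&(W[:,0]<.6)&(W[:,1]>.06)];print(q(T))
T=W[(W[:,2]>.083)&(W[:,2]<.095)&(W[:,0]<.54)&(W[:,1]>.1)&(W[:,0]>.5)];print(q(T))
p,d=optics.snapshot("scene");cv2.imwrite("pics/end.png",p)
E
```

```text
clock: 26.62
tool_pos: [0.5314, 0.1621, 0.0726]
eef_rot: [0.701, 0.713, -0.001, -0.0]
contact_force: [-5.0, 0.3, 6.8]
opening: 0.092
finger_force: 15.0
clock: 27.03
tool_pos: [0.5312, 0.1616, 0.1053]
eef_rot: [0.702, 0.713, -0.003, -0.001]
contact_force: [-0.5, 0.3, -0.5]
opening: 0.251
finger_force: 0.0
clock: 27.45
tool_pos: [0.5328, 0.1623, 0.2339]
eef_rot: [0.702, 0.713, 0.0, 0.0]
contact_force: [0.9, 0.7, 0.7]
opening: 0.251
finger_force: 0.0
clock: 27.87
tool_pos: [0.5344, 0.0554, 0.2321]
eef_rot: [0.705, 0.71, -0.002, 0.002]
contact_force: [-0.0, -1.1, -0.2]
opening: 0.25
finger_force: 0.0
[0.53443477 0.05542461 0.23209702] [ 0.70458751  0.70961203 -0.00221519  0.00151735] 27.8667
[[567.1, 568.3, 572.6, 577.1, 578.4], [73.3, 90.2, 154.3, 207.1, 218.2], [100.3, 101.8, 103.1, 104.2, 107.0]]
[[526.5, 527.5, 531.3, 535.1, 539.1], [113.2, 123.5, 165.0, 199.8, 207.7], [84.9, 86.4, 88.1, 89.3, 90.2]]
```

View pics/end.png

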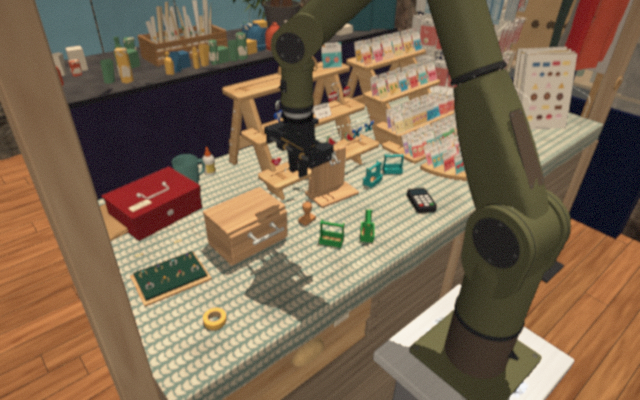

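The picture shows the drawer shut (245,225), the rack empty (330,180), and the stamp (307,212), reader (421,200) and tape (214,318) where they were. The gripper touches nothing.

```bash
python3 -c "
from plant import r
print(r.finish_job())"
```

```text
the job is handed in; nothing more can be done
None
```

The caddy stands upright in the drawer's front compartment beside the tape, the drawer is pushed shut to its stop, the stamp, card reader and tape roll stayed where they were, and I handed the job in at about 28 s of the 72 s allowed.

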